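Raise the engraver's chip-guard window to its mark

ROBOT

A 7-joint arm with a two-finger parallel gripper is mounted at the origin on the work surface. World frame = base frame: x ahead of the robot, y to its left, z up, the work surface at z = 0. Lengths are in mm, angles in rad, forces in N, time in s.
With the tool pointing down it reaches from about 425 to 950 mm from the base axis. Payload 16.7 kg.
Tool frame: the origin (TCP) lies between the finger pads; the fingertips stand 14 mm ahead of it and the grasp point (between the pads) lies 5 mm behind it (robot.nose_length is the distance from the TCP to the fingertips, in mm); z points along the fingers, y is the line along which they close (so a half turn about z gives the same grasp; the last joint's range is limited). The gripper opens to 94 mm and grips with 3 to 60 N. Pads are 16 mm wide; open, the fingers measure 119 mm over their backs; the gripper's body (75 mm by 177 mm) begins 78 mm behind the grasp point.
Start: joints at [1.147, 0.426, 0.074, 1.606, -0.034, 1.111, -0.067], TCP at [183.134, -649.644, 219.467] pointing down, gripper open.
Joint ranges: [-2.85, 2.85], [-0.5, 2.14], [-1.23, 1.37], [0.21, 2.46], [-1.02, 4.16], [0.16, 2.05], [-2.73, 2.73]. Speed limits (rad/s): [1.89, 1.89, 2.39, 2.39, 3.01, 3.01, 3.01].

INTERFACE

Orientations are given as a unit quaternion [w, x, y, z].
In Python, from cell import robot gives the robot as it stands. Calls block until the motion is done:
- robot.movep(position, orientation): joint-space move of the TCP to a pose.
- robot.movel(position, vel=150, frame=None, threshold=None): straight line of the TCP; frame=None keeps the orientation; vel is the mean speed in mm/s. With threshold (N) it stops when the force on the tool has changed by that much, and returns True; else False.
- robot.move_joints(angles): joint-space move.
- robot.gripper_open() and robot.grab(force=None): open the fingers fully, or close them until they stop; force is the grip in N (None keeps the last).
- robot.pause(seconds).
- robot.inverse_kinematics(position, orientation): joint angles nearest the present ones, or None.
- robot.camera(name): name is "side" or "top"; returns the picture (420x560x3 uint8, blue, green, red); there is no depth.
- robot.get_calibration(name): a dict with "K" (3x3 intrinsics, pixels), "k1" (the pictures are not rectified: a ray, as slopes to the right and down, at radius r is drawn at 1 + k1 r^2 times it, then the intrinsics apply), "R" (3x3) and "t" (3): a world point X has camera coordinates R X + t. Camera axes: x right, y down, z forward; pixel columns grow to the right and rows downward; lengths in mm; the calibration is good to about 2 mm. A picture is of the moment at which its call begins. get_calibration takes no time and is no camera call.
A pose or a line that the arm cannot do raises robot.Unreachable and nothing moves.
- robot.close_job(): hands the job in; it is judged then, once.
Trained networks look in the newest picture that a camera, given by its name, has taken for a name from the list of things; names that differ only in an ending like _2 or _b are one class to them, and where a whole thing is asked for, a point or a joint stands for the part that bears it (a point fixed in the world has none). Each returns a list of dicts, best first, with "p" (0 to 1); they miss things now and then, are a little off and sometimes report something else, mostly with a low value. They report only what shows in the picture. A call takes as long as a camera call.
- robot.recognise(camera, target): "bbox" ([left, top, right, bottom] in pixels, round what is visible of it).
- robot.spot_point(camera, target): "centre" ([column, row] in pixels: a listed point, or the origin of a listed thing).
Readings, each from a call of its own:
- robot.read_time_s(): time.
- robot.read_qpos(): joint angles.
- robot.read_qvel(): joint speeds.
- robot.read_effort(): joint torques, N m.
- robot.read_eef_pos(): TCP position.
- robot.read_tool_rot(): TCP orientation.
- robot.read_wrist_force(): force on the tool from outside, world axes, zero at the start.
- robot.read_torque(): the same for the moment, N m.
- robot.read_grip_width(): finger opening in mm.
- robot.read_finger_force(): force on a finger pad.
Only numpy, scipy, OpenCV 4.12 (cv2) and the standard library are available. Lean on these libraries where they do the work, as an engineer would, in place of code of your own. Each camera call takes 0.05 s, during which the arm holds its last target. There are 200 camera calls.

TASK

With your fingertips under the lip of the engraving machine's counterweighted guard window, push the window up along its sloping guides until the pointer blade on the lip is level with the marker blade clamped on the guide beside it, then let go and move clear. Do not pinch the lip; leave the marker and the things lying around the machine as they are.

Things in the scene. Friction and masses are not known exactly. Their poses are not given: they have to be found in the camera images.
- machine: Bench engraver, fixed: white base 380 x 420 x 50 mm, teal bed (top 78 mm up), spindle column 350 mm high at left rear. Two aluminium guides (34 mm wide, at y = +170 and -170 mm) rise at the front, leaning back 40 degrees from vertical. Origin: on the bench, 170 mm behind the base's front face, midway across; x points from that front (robot side) to the back, y left, z up.
- sash (a joint): Guard window: clear plastic in an aluminium frame 300 mm wide, 220 mm high. Slides up the guides; value in m along the slope, 0 = closed (bottom), 0.25 = top stop. Slope direction in the machine's frame: (0.643, 0, 0.766). Counterweighted: it stays where it is left; 1 to 5 N along the slope moves it.
- lip_edge (a point): Middle of the lower outer edge of the lip: an aluminium bar on the window's bottom edge, 240 mm wide, 12 mm thick, 40 mm deep, square to the pane (towards the robot and 40 degrees upward), a black rubber strip on its upper face. Axes: x into the machine, square to the pane, y left, z up the slope. Free below down to the base (50 mm above the bench). Closed, this edge is 162 mm above the bench.
- pointer (a point): The free end of the steel pointer blade (28 mm deep, 5 mm thick) that sticks out sideways beyond the lip's right (-y) end, in front of the right guide; mid-thickness; moves with the window, axes as lip_edge's.
- mark_tip (a point): Inner end, mid-thickness, of the dark steel marker blade (5 mm thick) that points at the window from a clamp on the outer side of the right guide; axes as lip_edge's. At the mark, the two blades face each other end to end across a 3 mm gap, at the same height. At the start it is 80 to 218 mm further up the slope than the pointer.
- bottle: Closed grey bottle, 60 mm across, 170 mm high, standing on the bench to the left of the machine; origin at the centre of its underside. Leave alone.
- brush: Chip brush lying on the bench to the right of the machine. Leave alone.
- blank: Brass blank, 90 x 60 x 6 mm, lying on the bench in front of the machine; origin at the centre of its underside. Leave alone.
- block: Steel block, 50 x 35 x 40 mm, on the bench to the right of the machine; origin at the centre of its underside. Leave alone.

How it is judged:
By the outcome, as a careful person would: the job done as asked, in the order asked, and still so for the second after the job is handed in, with the robot touching nothing.
It also fails if it takes over 48 s, if anything falls off the work surface, if the arm or the gripper's body presses on something with over 40 N, if the wrist force passes 120 N, or if a joint passes its speed limit or range.

## Working session

There is one attempt and no reset: what is moved stays moved. The work goes in short steps, each a Python script; the robot and the scene stay as the last script left them, time stands still between calls to the robot, and variables do not carry over. Pictures are saved under pics/ and viewed, at most 13 in all, crops included, and the job is handed in when it is done.

```bash
mkdir -p pics
cat > h.py <<'E'
import numpy as np, cv2
from cell import robot
from scipy.optimize import least_squares
def proj(n,X):
    c=robot.get_calibration(n);p=np.asarray(X,float)@np.array(c["R"]).T+np.array(c["t"])
    s=p[...,:2]/p[...,2:];r2=(s**2).sum(-1,keepdims=True);s=s*(1+c["k1"]*r2)
    K=np.array(c["K"]);return s@K[:2,:2].T+K[:2,2]
def tri(d):
    f=lambda X:np.concatenate([proj(n,X)-p for n,p in d.items()])
    r=least_squares(f,[600,0,150]);return r.x,np.abs(r.fun).max()
E
python3 - <<'E'
from h import *
for n in("side","top"):
    cv2.imwrite(f"pics/{n}0.png",robot.camera(n))
    c=robot.get_calibration(n);print(n,np.round(-np.array(c["R"]).T@np.array(c["t"])),np.round(np.array(c["R"]),2).tolist(),c["K"][0][0])
for t in("lip_edge","pointer","mark_tip","machine","bottle","blank","block"):
    d={}
    for n in("side","top"):
        r=robot.spot_point(n,t);print(t,n,[(np.round(q["centre"],1).tolist(),round(q["p"],2)) for q in r[:3]])
        if r:d[n]=np.array(r[0]["centre"])
    if len(d)==2:print("  ",tri(d))
print(robot.read_time_s(),robot.read_tool_rot())
E
```

```text
side [ 811. -346.  940.] [[0.87, 0.5, -0.0], [0.45, -0.78, -0.43], [-0.22, 0.37, -0.9]] 381.13544290254777
top [ 471.    9. 1095.] [[-0.01, -1.0, -0.0], [-0.99, 0.01, -0.13], [0.13, 0.0, -0.99]] 400.6015178933147
lip_edge side [([248.5, 186.7], 0.97)]
lip_edge top [([299.2, 233.5], 0.8)]
   (array([529.48433456, -17.28834525, 169.85257332]), np.float64(0.15359317566765185))
pointer side [([215.8, 245.1], 0.97)]
pointer top [([369.8, 223.6], 0.93)]
   (array([ 549.90441132, -177.93761236,  186.36065072]), np.float64(0.48023973831044486))
mark_tip side [([234.7, 254.1], 0.73)]
mark_tip top [([382.2, 189.0], 0.55)]
   (array([ 616.79961414, -191.67035193,  261.51300023]), np.float64(0.48770015166169856))
machine side [([309.4, 252.4], 0.91), ([246.8, 183.2], 0.7)]
machine top []
bottle side [([303.9, 149.3], 0.57)]
bottle top [([201.6, 235.0], 0.68)]
   (array([539.26352822, 248.26089834,  -7.43384166]), np.float64(0.44261599482939573))
blank side [([258.4, 185.6], 0.66)]
blank top [([265.3, 252.8], 0.89)]
   (array([4.89126416e+02, 7.14138132e+01, 1.87235631e-01]), np.float64(0.4820543028121733))
block side [([237.9, 322.8], 0.56)]
block top [([386.1, 198.3], 0.71), ([381.3, 187.2], 0.57)]
   (array([ 639.49504973, -272.53747738,  -28.21324072]), np.float64(0.03669917179672666))
0.8 [-4.41908977e-05  9.90576771e-01  1.36958600e-01  2.14138512e-05]
```

View pics/side0.png

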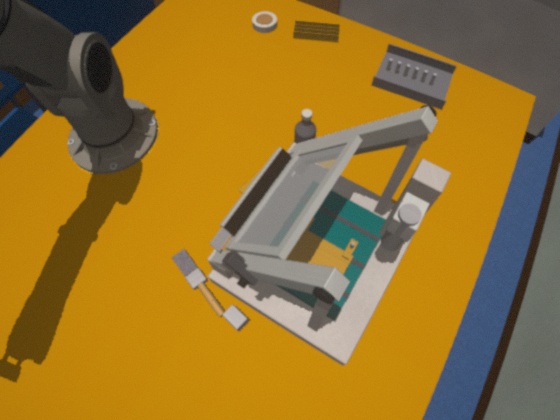

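View pics/top0.png

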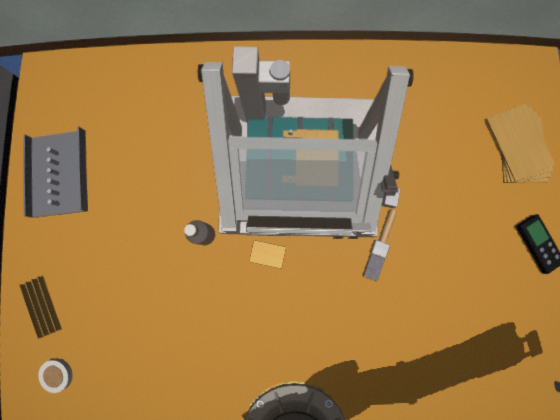

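Run:
```python
from h import *
a=cv2.imread("pics/top0.png")[30:260,190:430]; b=cv2.imread("pics/side0.png")[170:310,190:350]
cv2.imwrite("pics/t1.png",cv2.resize(a,None,fx=2.6,fy=2.6,interpolation=2)); cv2.imwrite("pics/s1.png",cv2.resize(b,None,fx=4,fy=4,interpolation=2))
```

```text
(no output)
```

View pics/t1.png

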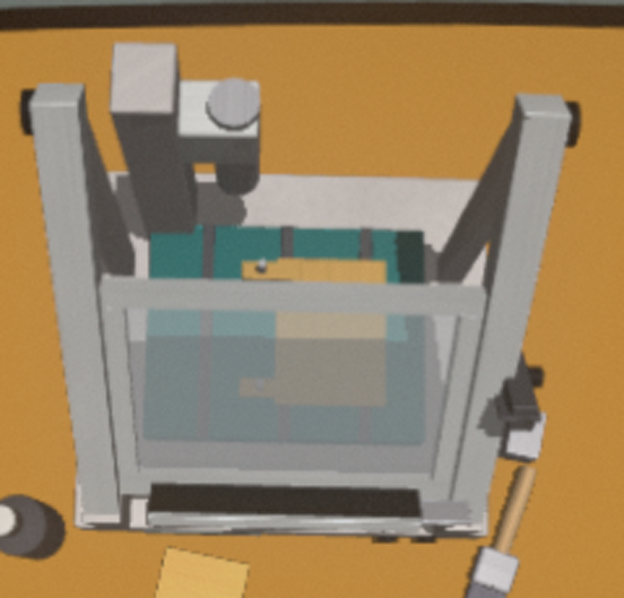

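View pics/s1.png

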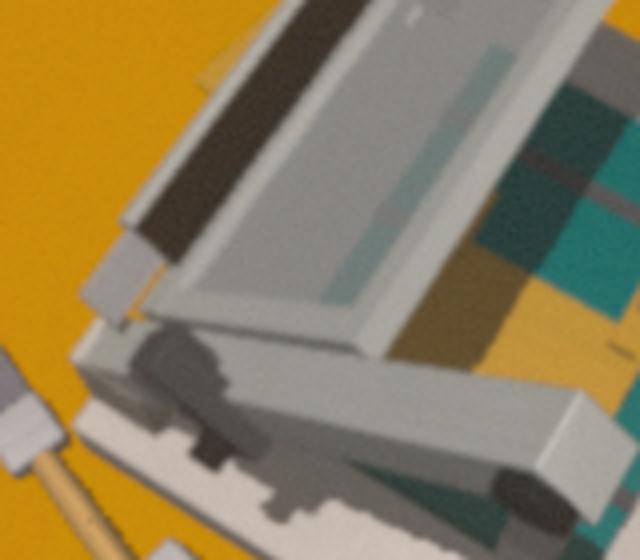

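```bash
cat >> h.py <<'E'
from scipy.spatial.transform import Rotation as Ro
def ori(yaw,tilt=40):
    c,s=np.cos(yaw),np.sin(yaw);t=np.radians(tilt)
    z=np.array([np.cos(t)*c,np.cos(t)*s,-np.sin(t)]);y=np.array([s,-c,0]);x=np.cross(y,z)
    q=Ro.from_matrix(np.c_[x,y,z]).as_quat();return q[[3,0,1,2]],x,z
E
python3 - <<'E'
from h import *
for tilt in (30,40,50,60):
    q,u0,d0=ori(-.03,tilt); q4,u,d=ori(-.03,40)
    P=np.array([529,-17,168.])
    tip=P+25*d-22*u; T=tip-14*d0
    for lab,X in(("in",T),("pre",T-60*d0),("preup",T-100*d0),("end",T+u*130),("W1",np.array([400,-350,300])),("W2",np.array([330,-450,300]))):
        s=robot.inverse_kinematics(X,q);print(tilt,lab,np.round(X),None if s is None else np.round(s,2))
E
```

```text
30 in [522. -17. 142.] None
30 pre [470. -15. 172.] None
30 preup [435. -14. 192.] None
30 end [605. -19. 242.] None
30 W1 [ 400 -350  300] None
30 W2 [ 330 -450  300] None
40 in [523. -17. 144.] None
40 pre [477. -15. 183.] None
40 preup [447. -15. 208.] None
40 end [607. -19. 244.] [-0.79 -0.03  0.64  2.44  2.32  0.2   2.28]
40 W1 [ 400 -350  300] None
40 W2 [ 330 -450  300] [ 2.07  0.18 -0.85  2.11 -0.98  0.84  0.31]
50 in [525. -17. 146.] None
50 pre [486. -16. 192.] None
50 preup [461. -15. 222.] None
50 end [609. -19. 245.] [ 0.21  0.03 -0.34  2.26  0.61  0.2  -2.29]
50 W1 [ 400 -350  300] [ 1.12 -0.05 -0.18  2.2  -0.88  0.73 -0.06]
50 W2 [ 330 -450  300] [ 1.33  0.07 -0.13  2.07 -0.85  0.89  0.12]
60 in [527. -17. 147.] [ 0.31  0.09 -0.47  2.38  0.69  0.21 -2.4 ]
60 pre [497. -16. 199.] [ 0.91 -0.06 -1.    2.35  0.05  0.3  -1.75]
60 preup [477. -15. 234.] [ 0.91 -0.21 -0.93  2.35 -0.32  0.41 -1.39]
60 end [611. -19. 247.] [ 0.6   0.1  -0.74  2.1   0.34  0.46 -1.99]
60 W1 [ 400 -350  300] [ 1.   -0.04 -0.16  2.11 -0.55  0.78 -0.42]
60 W2 [ 330 -450  300] [ 1.18  0.06 -0.09  2.   -0.59  0.9  -0.17]
```

```bash
cat >> h.py <<'E'
def ori2(phi,beta,roll=0,yaw=-.03):
    _,u,d=ori(yaw); yh=np.cross(u,-d)  # left
    yh=yh if yh[1]>0 else -yh
    p,b=np.radians([phi,beta]); z=np.cos(p)*d+np.sin(p)*yh; x=np.cos(b)*u+np.sin(b)*z; z=np.cos(b)*z-np.sin(b)*u
    q=(Ro.from_matrix(np.c_[x,np.cross(z,x),z])*Ro.from_euler("z",roll,degrees=True)).as_quat();return q[[3,0,1,2]],u,d,yh,x,z
E
python3 - <<'E'
from h import *
lo=np.array([-2.85,-.5,-1.23,.21,-1.02,.16,-2.73]);hi=np.array([2.85,2.14,1.37,2.46,4.16,2.05,2.73])
P=np.array([529,-17,168.])
for phi in range(-80,81,20):
  for beta in (0,10,20):
    for roll in (0,90,180,-90):
      q,u,d,yh,x,z=ori2(phi,beta,roll)
      L=25/max(np.cos(np.radians(phi)),.5)
      T=P+25*d-22*u-14*z
      r=[robot.inverse_kinematics(X,q) for X in (T,T-50*z,T+130*u)]
      if r[0] is not None and r[2] is not None:
        m=[None if a is None else round(float(np.minimum(a-lo,hi-a).min()),2) for a in r]; print(phi,beta,roll,np.round(z,2),m,np.round(r[0],1),np.round(r[2],1))
E
```

```text
-80 0 0 [ 0.1  -0.99 -0.11] [0.08, 0.04, 0.02] [-0.3  0.9 -0.5  1.9  1.1  2.   2.4] [-0.3  0.8 -0.5  1.7  1.2  2.   2.7]
-80 0 90 [ 0.1  -0.99 -0.11] [0.08, 0.04, 0.02] [-0.3  0.9 -0.5  1.9  1.1  2.   0.8] [-0.3  0.8 -0.5  1.7  1.2  2.   1.1]
-80 0 180 [ 0.1  -0.99 -0.11] [0.03, 0.04, 0.03] [-0.3  1.  -0.6  1.9  1.2  2.  -0.7] [-0.3  0.8 -0.5  1.7  1.2  2.  -0.4]
-80 0 -90 [ 0.1  -0.99 -0.11] [0.54, 0.38, 0.33] [-0.9  0.9  0.3  1.9  0.9  1.5 -2.1] [-0.7  0.8  0.1  1.8  1.   1.7 -1.9]
-80 10 0 [-0.01 -0.97 -0.24] [0.03, 0.1, 0.03] [-0.2  0.9 -0.7  1.8  1.1  2.   2.4] [-1.3  1.3  1.3  1.7  0.1  1.2 -2.6]
-80 10 90 [-0.01 -0.97 -0.24] [0.03, 0.1, 0.06] [-0.2  0.9 -0.7  1.8  1.1  2.   0.9] [-0.3  0.8 -0.5  1.6  1.1  2.   1.2]
-80 10 180 [-0.01 -0.97 -0.24] [0.09, 0.0, 0.05] [-0.2  0.9 -0.6  1.8  1.1  2.  -0.7] [-0.2  0.8 -0.5  1.6  1.1  2.  -0.4]
-80 10 -90 [-0.01 -0.97 -0.24] [0.03, 0.39, 0.33] [-0.2  0.9 -0.7  1.8  1.1  2.  -2.3] [-0.6  0.7  0.1  1.7  0.9  1.7 -1.8]
-80 20 0 [-0.12 -0.92 -0.37] [0.1, 0.05, 0.04] [-0.1  0.9 -0.7  1.8  1.   1.9  2.5] [-1.2  1.1  1.2  1.6  0.1  1.3 -2.7]

[... 7601 characters left out ...]
2, 0.05, 0.05] [ 0.6  0.8 -0.1  1.8 -1.   1.5 -1.2] [ 0.7  0.8 -0.3  1.7 -1.   1.5 -1.5]
80 10 -90 [ 0.05  0.97 -0.24] [0.33, 0.37, 0.26] [ 1.   0.9 -0.7  1.8 -0.7  1.3  1.7] [ 0.9  0.9 -0.7  1.6 -0.8  1.4  1.5]
80 20 0 [-0.07  0.93 -0.37] [0.31, 0.33, 0.24] [ 0.8  0.8 -0.4  1.8 -0.7  1.4  0.1] [ 0.7  0.8 -0.4  1.6 -0.8  1.5 -0. ]
80 20 90 [-0.07  0.93 -0.37] [0.12, 0.15, 0.06] [ 0.5  0.8 -0.   1.8 -0.9  1.5 -1.3] [ 0.4  0.7 -0.   1.6 -1.   1.6 -1.5]
80 20 180 [-0.07  0.93 -0.37] [-0.0, 0.01, 0.06] [ 0.3  0.8  0.2  1.8 -1.   1.6 -2.7] [ 1.1  1.1 -1.2  1.5 -0.2  1.3  2.6]
80 20 -90 [-0.07  0.93 -0.37] [0.45, 0.48, 0.39] [ 0.9  0.9 -0.7  1.8 -0.6  1.3  1.6] [ 0.9  0.8 -0.7  1.6 -0.6  1.4  1.4]
```

```bash
cat >> h.py <<'E'
P=np.array([529,-17,168.])
Q,U,D,YH,XT,ZT=ori2(0,20,180)
XT=-XT if XT@U<0 else XT
def tcp(c,L): return P-(8+c)*XT+(L-14)*ZT
E
python3 - <<'E'
from h import *
print(np.round([U,XT,ZT],2).tolist(), tcp(14,-45),tcp(14,22))
for X in (tcp(14,-45),tcp(14,22),tcp(14,22)+U*130): print(np.round(robot.inverse_kinematics(X,Q),2))
robot.grab(5)
robot.movep([400,-300,300],Q)
robot.movep(tcp(14,-45),Q)
print(robot.read_time_s(),robot.read_eef_pos(),robot.read_wrist_force(),robot.read_qpos())
a=robot.camera("side");b=robot.camera("top")
cv2.imwrite("pics/pre.png",np.vstack([a[60:340,100:450],b[60:340,100:450]]))
E
```

```text
[[0.64, -0.02, 0.77], [0.87, -0.03, 0.5], [0.5, -0.01, -0.87]] [480.46928813 -15.54364171 208.09549882] [513.95421426 -16.54849097 150.07179677]
[ 0.79 -0.13 -0.87  2.38 -0.1   0.33  1.53]
[ 0.52  0.08 -0.68  2.39  0.7   0.22  0.74]
[ 0.63  0.08 -0.77  2.12  0.29  0.46  1.19]
5.7583 [480.64750143 -16.49487607 208.32010731] [ 0.36156887 -0.97311088  0.13157133] [ 0.82739867 -0.12803914 -0.89707097  2.37387875 -0.11888265  0.32863213
  1.54953211]
```

View pics/pre.png

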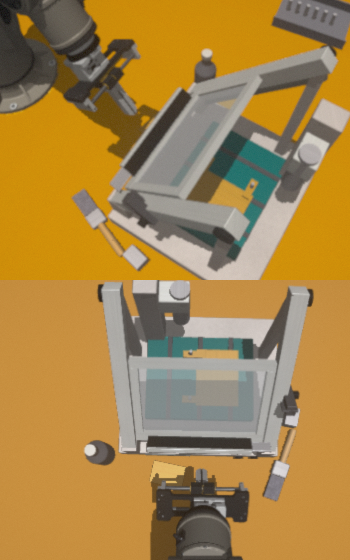

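```bash
cat >> h.py <<'E'
def spots():
    o={}
    for t in("pointer","mark_tip"):
        d={}
        for n in("side","top"):
            robot.camera(n);r=robot.spot_point(n,t)
            if r and r[0]["p"]>.3:d[n]=np.array(r[0]["centre"])
        o[t]=d;print(t,{k:np.round(v,1).tolist() for k,v in d.items()},np.round(tri(d)[0],1) if len(d)==2 else "")
    return o
E
python3 - <<'E'
from h import *
print("ins",robot.movel(tcp(14,22),vel=60,threshold=6),robot.read_eef_pos())
h=robot.movel(tcp(14,22)+40*U,vel=25,threshold=2.5)
p=robot.read_eef_pos();print("contact",h,p,(p-tcp(14,22))@U,robot.read_wrist_force())
spots()
robot.movel(p+30*U,vel=40)
print(robot.read_eef_pos(),robot.read_wrist_force());spots();print(robot.read_time_s())
a=robot.camera("side")[120:300,150:390];b=robot.camera("top")[120:300,190:430]
cv2.imwrite("pics/up1.png",cv2.resize(np.vstack([a,b]),None,fx=1.65,fy=1.65,interpolation=2))
E
```

```text
ins False [513.97638569 -16.56807537 150.23304146]
contact True [526.82574895 -17.12996402 165.34461108] 19.98080590719835 [ 0.70587303 -0.18362298  0.45621335]
pointer {'side': [214.3, 242.6], 'top': [372.0, 223.3]} [ 549.5 -179.1  203.1]
mark_tip {'side': [238.5, 255.9], 'top': [382.6, 186.6]} [ 623.5 -191.8  260.3]
[546.29278377 -17.70748256 188.45893112] [-1.55159466 -1.02736751 -0.33815391]
pointer {'top': [371.3, 217.2]} 
mark_tip {'side': [235.9, 253.5], 'top': [380.0, 189.1]} [ 617.1 -188.3  257.1]
9.7417
```

View pics/up1.png

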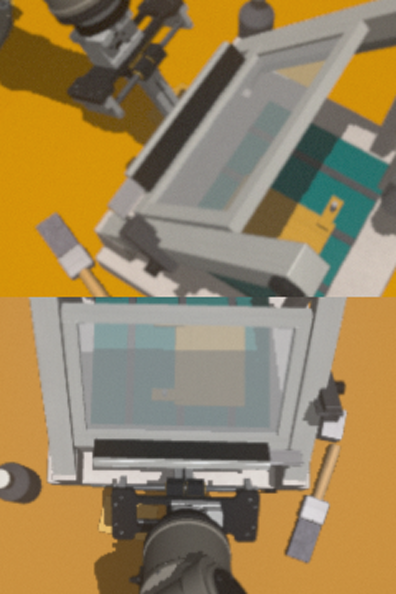

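```bash
cat >> h.py <<'E'
import json,os
T0=np.array([526.83,-17.13,165.34])
def log(rep=2):
    L=json.load(open("obs.json")) if os.path.exists("obs.json") else [["pointer",0,"side",[215.8,245.1]],["pointer",0,"top",[369.8,223.6]],["pointer",0,"side",[214.3,242.6]],["pointer",0,"top",[372,223.3]],["pointer",30,"top",[371.3,217.2]]]+[["mark_tip",0,n,c] for n,c in (("side",[234.7,254.1]),("side",[238.5,255.9]),("side",[235.9,253.5]),("top",[382.2,189]),("top",[382.6,186.6]),("top",[380,189.1]))]
    s=float((robot.read_eef_pos()-T0)@U)
    for _ in range(rep):
        for n in("side","top"):
            robot.camera(n)
            for t in("pointer","mark_tip"):
                r=robot.spot_point(n,t)
                if r and r[0]["p"]>.3:L.append([t,s if t=="pointer" else 0,n,list(map(float,r[0]["centre"]))]);print(t,n,np.round(r[0]["centre"],1),round(r[0]["p"],2))
    json.dump(L,open("obs.json","w"));return s
def fit():
    L=json.load(open("obs.json"))
    def f(v):
        p0,S,yaw=v[:3],v[3],v[4];_,u,d=ori(yaw);yh=np.array([-np.sin(yaw),np.cos(yaw),0])
        return np.concatenate([proj(n,p0+s*u if t=="pointer" else p0+S*u-3*yh)-c for t,s,n,c in L]+[[(yaw+.03)/.02]])
    r=least_squares(f,[550,-178,190,100,-.03],loss="soft_l1",f_scale=1.5)
    C=np.linalg.inv(r.jac.T@r.jac);print("fit",np.round(r.x,3),"sd S",C[3,3]**.5*1.5,"rms",np.sqrt((r.fun**2).mean()));return r
E
python3 - <<'E'
from h import *
p=robot.read_eef_pos()
for k in(20,42):
    robot.movel(p+k*U,vel=40);s=log();print(s,robot.read_wrist_force())
fit();print(robot.read_time_s())
E
```

```text
pointer side [224.  248.3] 0.86
mark_tip side [237.1 252.6] 0.97
pointer top [377.  209.3] 0.56
mark_tip top [381.9 186. ] 0.93
pointer side [223.6 247.4] 0.89
mark_tip side [237.7 255.2] 0.81
pointer top [375.9 208.1] 0.58
mark_tip top [383.7 189.1] 0.59
50.74942232927195 [1.46350200e-01 2.75830427e-04 3.69102530e-01]
pointer side [227.2 246.7] 0.77
mark_tip side [237.5 252.1] 0.56
pointer top [375.9 199.7] 0.86
mark_tip top [382.5 188. ] 0.94
pointer side [228.5 248.1] 0.94
mark_tip side [239.5 253. ] 0.6
pointer top [375.4 207. ] 0.97
mark_tip top [382.8 186.1] 0.62
72.66477899864647 [-0.40434673 -0.20135704  0.22410106]
fit [ 5.47315e+02 -1.79583e+02  1.81475e+02  1.14381e+02 -9.60000e-02] sd S 2.7688321510631013 rms 1.817589367080428
12.3917
```

Run:
```python
from h import *
robot.movel(T0+98*U,vel=30);print(log(3));fit();print(robot.read_time_s(),robot.read_wrist_force())
a=robot.camera("side")[215:285,195:265];b=robot.camera("top")[160:230,340:410]
cv2.imwrite("pics/z1.png",cv2.resize(np.hstack([a,b]),None,fx=5.7,fy=5.7,interpolation=cv2.INTER_CUBIC))
```

```text
pointer side [232.2 249.1] 0.97
mark_tip side [236.2 256.1] 0.88
pointer top [377.5 192.7] 0.8
mark_tip top [380.7 187.9] 0.73
pointer side [234.1 246.7] 0.68
mark_tip side [236.5 255. ] 0.76
pointer top [379.6 192. ] 0.73
mark_tip top [385.9 199.5] 0.67
pointer side [234.9 247.8] 0.91
mark_tip side [238.8 251.7] 0.64
pointer top [379.1 190.8] 0.65
mark_tip top [381.8 187. ] 0.87
98.37055809831831
fit [ 5.47396e+02 -1.79457e+02  1.81925e+02  1.13710e+02 -9.40000e-02] sd S 2.2125486162271066 rms 2.3443716439257685
14.3083 [-0.59834671 -0.03999797  0.00076742]
```

View pics/z1.png

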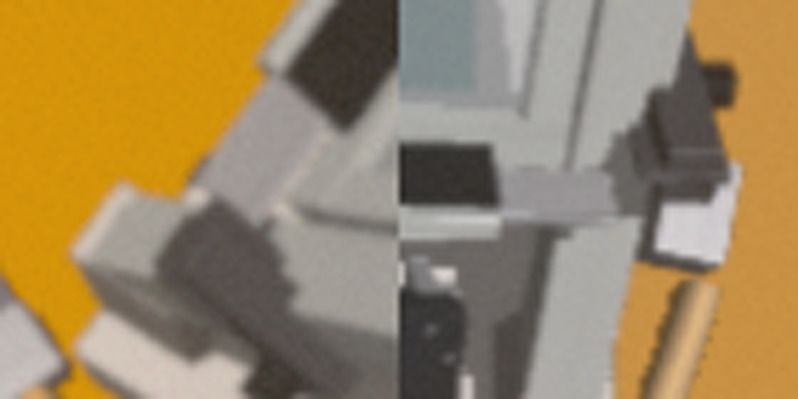

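```bash
cat >> h.py <<'E'
def zoom(name,k=6):
    o=[]
    for n,(r,c) in(("side",(234,218)),("top",(172,360))):
        a=np.mean([robot.camera(n)[r:r+36,c:c+36].astype(float) for _ in range(k)],0)
        o.append(a)
    a=np.hstack(o);a=255*(np.clip(a,0,255)/255)**.55
    cv2.imwrite(name,cv2.resize(a.astype(np.uint8),None,fx=11,fy=11,interpolation=cv2.INTER_CUBIC))
E
python3 - <<'E'
from h import *
zoom("pics/z2.png")
E
```

```text
(no output)
```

View pics/z2.png

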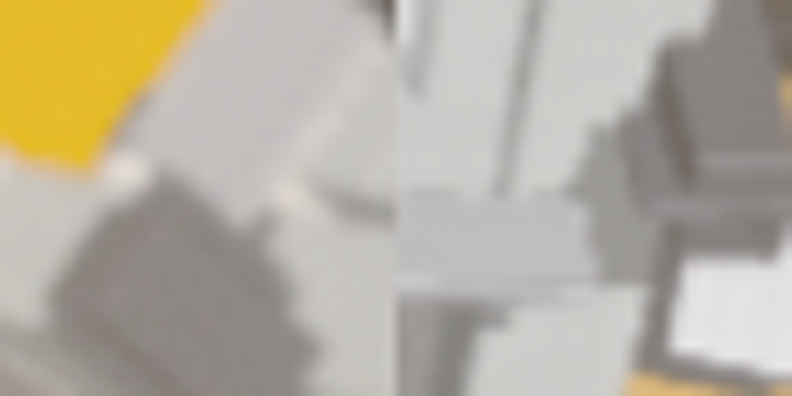

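Run:
```python
from h import *
x=np.array([547.4,-179.5,181.9]);u=ori(-.094)[1]
for s in(98,112,116,120):print(s,proj("side",x+s*u),proj("top",x+s*u))
robot.movel(T0+112*U,vel=20);log(3);fit();print(robot.read_time_s(),robot.read_wrist_force())
zoom("pics/z3.png")
```

```text
98 [233.33090081 250.57990437] [378.53172522 192.08766476]
112 [236.42891021 251.32646795] [379.88739119 187.04946636]
116 [237.33368629 251.54435766] [380.27952711 185.58972249]
120 [238.24741847 251.76433784] [380.67382173 184.1208462 ]
pointer side [237.  249.5] 0.63
mark_tip side [237.9 253.1] 0.91
pointer top [379.6 188.3] 0.55
mark_tip top [378.2 188.4] 0.74
pointer side [236.  248.3] 0.75
mark_tip side [239.  256.5] 0.89
pointer top [377.1 186.5] 0.97
mark_tip top [381.6 186. ] 0.68
pointer side [236.2 248.4] 0.63
mark_tip side [236.6 254.7] 0.69
pointer top [377.5 189.2] 0.85
mark_tip top [379.3 186.3] 0.59
fit [ 5.46724e+02 -1.79662e+02  1.79989e+02  1.15076e+02 -7.90000e-02] sd S 1.8930309281168993 rms 2.241350948012477
16.7583 [-0.8389895  -0.79946691  0.17041809]
```

View pics/z3.png

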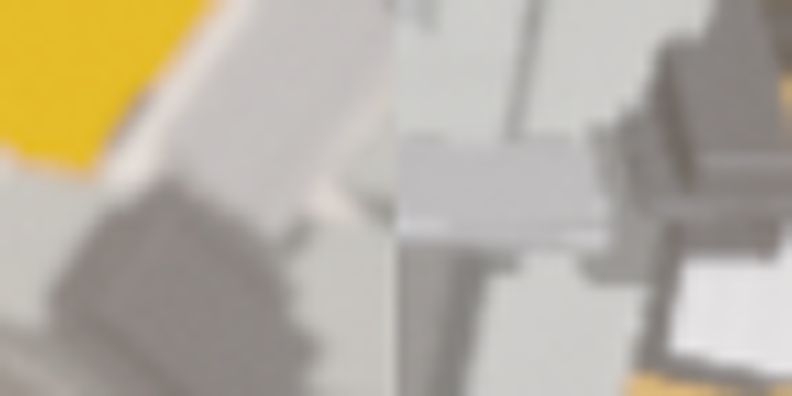

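Run:
```python
from h import *
np.set_printoptions(linewidth=200)
S={n:np.mean([robot.camera(n).astype(float) for _ in range(12)],0).mean(-1) for n in("top","side")}
np.savez("avg112.npz",**S)
print("top cols",np.arange(370,396))
for r in range(176,200):print(r,S["top"][r,370:396].astype(int))
print("side cols",np.arange(220,252))
for r in range(240,270):print(r,S["side"][r,220:252].astype(int))
```

```text
top cols [370 371 372 373 374 375 376 377 378 379 380 381 382 383 384 385 386 387 388 389 390 391 392 393 394 395]
176 [164 130 128 157 168 169 169 170 171 170 171 170 168 135  90  80  82  81  78  78  77  77  76  75  60  52]
177 [156 124 133 160 168 169 170 170 170 170 169 170 165 113  68  72  78  77  78  78  77  76  76  74  64  52]
178 [151 124 140 163 168 169 170 170 171 170 170 170 162 105  62  69  77  77  78  78  78  76  76  75  72  62]
179 [146 123 146 166 169 169 170 170 171 170 171 168 139  86  57  64  76  78  78  77  78  76  77  76  78  91]
180 [140 126 154 169 169 170 170 171 171 170 169 164 120  71  54  60  74  77  78  78  78  76  77  76  81 104]
181 [134 129 158 169 169 170 171 171 171 169 150 137 104  70  54  55  71  76  78  78  77  77  76  76  78  97]
182 [126 133 162 169 170 171 171 169 167 162 121  97  85  66  55  53  68  76  77  77  77  76  76  76  77  88]
183 [126 138 163 167 167 169 168 146 130 124  90  77  77  71  58  53  64  75  77  77  77  76  76  77  76  84]
184 [125 132 143 145 146 148 157 133 107 101  81  76  77  74  61  53  58  73  76  77  77  76  76  76  76 
[... 5114 characters left out ...]
7  98 119 141 154 156 157 157]
265 [104 103  98  92  86  83  81  77  73  73  76  80  81  82  82  81  82  82  83  82  83  83  83  83  83  87 101 128 150 155 157 156]
266 [111 107 103  98  94  87  84  81  79  74  73  74  79  81  81  81  82  82  82  81  82  82  82  83  83  88 105 131 149 156 157 156]
267 [117 116 108 104 101  95  89  84  81  78  74  72  74  78  80  81  81  82  82  82  82  82  83  83  84  95 119 143 153 156 155 156]
268 [113 117 115 111 106 101  95  88  82  80  78  75  72  73  77  81  82  82  81  81  82  83  83  83  86 101 128 145 154 155 156 155]
269 [103 107 113 116 114 104 100  96  89  83  81  79  75  72  73  77  80  82  81  81  81  82  82  83  85  97 117 135 143 149 150 152]
```

Run:
```python
from h import *
np.set_printoptions(linewidth=200)
robot.movel(T0+117*U,vel=15)
S={n:np.mean([robot.camera(n).astype(float) for _ in range(12)],0).mean(-1) for n in("top","side")}
for r in range(178,196):print(r,S["top"][r,366:390].astype(int))
zoom("pics/z4.png",4);print(robot.read_time_s(),robot.read_eef_pos())
```

```text
178 [168 168 168 166 152 123 140 163 168 169 170 170 170 170 170 170 162 105  62  69  76  77  78  77]
179 [169 169 169 166 147 123 145 166 169 169 170 170 171 170 171 168 139  85  57  65  76  78  78  78]
180 [170 170 170 166 142 126 153 168 169 169 170 171 170 170 168 163 119  71  54  60  74  78  78  78]
181 [168 168 168 165 134 129 158 168 170 170 171 171 171 168 150 137 104  71  55  56  71  77  78  78]
182 [167 167 167 158 129 136 161 168 169 170 170 169 167 162 122  97  84  66  55  54  67  76  77  77]
183 [156 156 157 159 157 160 167 164 159 159 159 153 137 125  90  77  76  72  58  53  64  76  77  77]
184 [150 150 150 153 155 156 155 153 151 151 151 147 123 103  81  76  77  75  60  53  59  73  77  77]
185 [148 148 149 149 149 149 148 148 148 147 148 145 125 103  83  76  77  76  63  54  54  69  77  77]
186 [149 149 150 150 149 150 150 149 149 149 149 147 132 109  89  73  75  77  71  57  54  74  90  93]
187 [149 148 149 149 149 149 149 149 149 149 149 148 144 118  97  73  74  78  75  60  55  67  81  84]
188 [149 149 150 150 150 150 150 150 150 150 150 150 149 124 100  77  75  78  76  68  59  68  76  76]
189 [151 150 150 150 150 150 150 150 150 150 150 150 147 126 103  82  77  79  79  76  68  74  76  77]
190 [153 153 154 154 155 154 155 155 156 155 154 152 151 133 108  89  80  86  90  90  88  87  86  86]
191 [168 169 173 177 179 179 182 187 190 188 179 173 169 152 118  98  88  88  89  87  89  89  88  82]
192 [137 139 152 165 167 168 171 173 172 170 159 151 148 137 113 100  97  93  76  68  75  79  80  76]
193 [ 94  95 103 115 121 128 150 144 125 122 117 114 113 109 102  99  99  90  71  61  71  75  75  75]
194 [ 78  78  83  95 106 136 160 141 114 110 104 101 100 100  99  99  98  86  71  66  77  81  81  81]
195 [ 77  78  89 109 119 145 168 164 159 155 127 102  99 100  99  99  98  84  71  71 110 124 127 126]
20.6417 [602.02727482 -19.39888137 254.99141382]
```

View pics/z4.png

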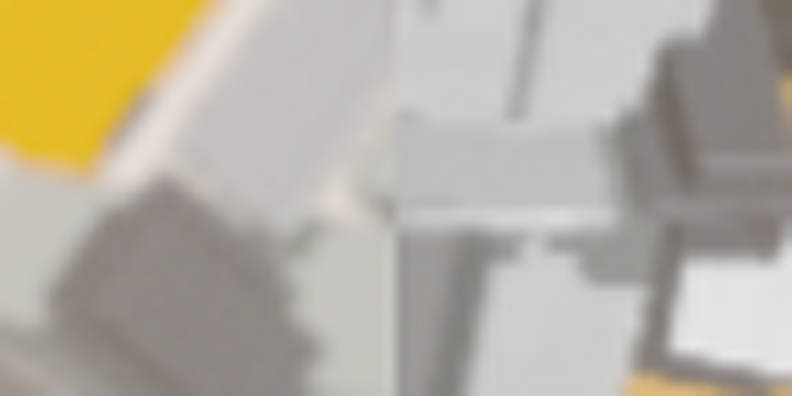

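Run:
```python
from h import *
robot.movel(T0+119.5*U,vel=10)
A=np.mean([robot.camera("top").astype(float) for _ in range(14)],0);S=A.mean(-1);np.save("a119.npy",S)
print("k1",robot.get_calibration("top")["k1"])
cs=[];
for c in range(262,346,4):
    col=S[150:215,c]; g=np.diff(col); i=g.argmin(); w=-g[max(i-2,0):i+3].clip(None,0); cs.append((c,150.5+(w*np.arange(i-2,i+3)).sum()/w.sum()))
cs=np.array(cs);p=np.polyfit(*cs.T,1);print(np.round(cs[:,1],2),"slope",p)
for r in range(180,195):print(r,S[r,366:392].astype(int))
print(robot.read_time_s(),robot.read_wrist_force())
```

```text
k1 -0.11286038394920256Traceback (most recent call last):
  File "<stdin>", line 7, in <module>
ValueError: operands could not be broadcast together with shapes (4,) (5,)
```

Run:
```python
from h import *
np.set_printoptions(linewidth=200)
S=np.load("a119.npy")
for c in range(240,384,12): print(c,S[164:196,c].astype(int))
print()
for r in range(180,195):print(r,S[r,366:392].astype(int))
```

```text
240 [145 145 146 146 150 163 169 169 168 168 169 170 171 170 170 168 143 114 105 104 105 105 105 106 106 121 194 209 210 209 209 209]
252 [134 138 146 148 150 164 169 168 166 166 160  95  56  52  52  52  52  51  52  52  52  58 104 164 212 183 168 159 105  69  62  62]
264 [134 135 145 148 150 167 169 169 168 166 161 102  59  50  50  50  50  49  50  49  49  52  85 161 200 172 166 162 134  80  72 119]
276 [134 135 142 147 151 168 172 171 169 167 163 121  69  50  48  49  48  48  48  48  47  48  72 156 173 169 169 169 172  98  61  57]
288 [133 134 139 146 150 165 172 172 171 169 166 142  80  50  47  47  47  48  46  47  47  45  61 128 163 194 178 170 158  90  59  56]
300 [143 142 144 147 148 151 168 173 172 170 168 162  93  52  46  47  46  47  46  46  47  46  55 104 169 219 186 171 162 130 121 117]
312 [143 142 143 146 148 151 168 173 173 169 169 163  98  55  47  48  46  47  47  47  46  46  49  84 164 201 174 171 164 136  79  58]
324 [143 143 143 146 148 151 167 172 172 169 169 166 138  79  51  48  48  47  47  47  46  46  47  72 157 173 171 171 169 170  98  60]
336 [143 142 143 144 147 148
[... 1458 characters left out ...]
 74  76  76  68  59  68  75  76  76  76]
189 [154 154 154 155 155 156 155 154 153 153 154 154 153 143 114  83  76  78  79  76  68  74  75  77  77  75]
190 [178 180 181 183 187 190 188 179 173 172 179 182 183 178 134  93  79  86  89  90  88  86  86  85  85  80]
191 [167 167 168 169 172 173 167 160 153 151 154 156 155 149 120  98  88  88  87  88  88  88  88  81  78  77]
192 [109 108 110 116 121 125 147 159 137 112 106 106 106 105 100  99  96  93  76  68  75  78  78  76  74  73]
193 [ 79  78  82  92 100 111 143 142 114 100  97  97  97  97  98  99  98  90  70  61  71  75  75  74  74  74]
194 [ 77  76  85  99 111 138 160 141 113 107 102  99  99  99  98  99  97  86  70  65  76  80  81  81  80  80]
```

Run:
```python
from h import *
np.set_printoptions(linewidth=200)
p=robot.read_eef_pos();print(p,(p-T0)@U)
robot.movel(p-15*U,vel=40)
robot.movel(p-15*U-90*ZT,vel=100)
robot.movep([400,-300,300],Q)
S0=np.load("a119.npy")
A=np.mean([robot.camera("top").astype(float) for _ in range(14)],0).mean(-1)
for r in range(181,194):print(r,A[r,370:390].astype(int))
print("shift check (pointer)",np.abs(A-S0)[180:194,372:390].max(),robot.read_time_s(),robot.read_wrist_force())
cv2.imwrite("pics/fin.png",np.hstack([robot.camera(n)[20:340,100:460] for n in("side","top")]))
```

```text
[603.62828609 -19.41747201 256.90899296] 119.53279652693561
181 [131 125 152 162 162 163 164 165 165 163 144 131 101  67  53  53  68  74  74  75]
182 [137 136 149 153 153 154 155 162 163 156 117  93  82  64  53  52  65  73  75  74]
183 [143 143 145 146 146 146 147 149 138 123  88  74  74  69  56  51  61  73  74  74]
184 [143 143 143 143 143 143 142 141 129 107  79  73  74  72  59  51  56  71  74  74]
185 [144 144 144 144 144 143 144 144 146 118  83  74  75  74  61  51  52  67  74  75]
186 [144 144 144 144 144 144 144 144 146 119  88  71  72  74  69  55  52  73  86  89]
187 [145 144 145 145 145 145 145 145 143 121  97  72  72  75  73  58  53  65  79  81]
188 [145 146 145 145 145 145 145 144 143 126 102  75  72  75  74  66  57  67  72  74]
189 [151 151 151 149 148 148 149 149 148 138 111  81  75  76  76  74  67  72  73  74]
190 [181 184 182 174 167 167 172 177 177 172 130  90  77  83  86  87  85  83  84  82]
191 [166 167 162 154 149 146 148 150 150 144 116  95  85  85  85  85  86  85  86  78]
192 [118 122 143 154 133 108 103 103 103 102  98  96  94  90  74  66  73  76  76  74]
193 [ 98 108 139 138 110  97  95  94  94  95  95  96  96  88  68  60  69  73  73  72]
shift check (pointer) 6.738095238095241 25.2333 [ 0.53280749  0.79447564 -0.22745414]
```

View pics/fin.png

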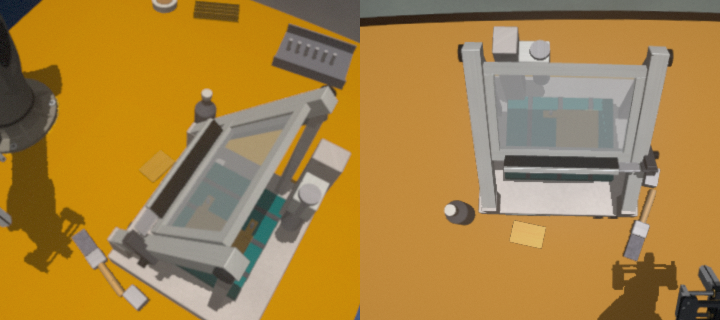

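The window stayed where I left it: the top view shows the pointer strip and the marker strip on the same rows (about 190–191). The bottle, brush, blank and block are undisturbed and the arm is clear, so I'm handing in.

```bash
python3 -c "
from cell import robot
print(robot.close_job())"
```

```text
the job is handed in; nothing more can be done
None
```

I pushed the window up until the pointer was level with the marker, to within about 1 mm judging by the top camera, then moved the arm clear and handed the job in at about 25 s with everything else undisturbed; no verdict was returned.

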